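Refit the hob's push knob

TASK

The portable hob on the counter has lost its knob. Wake its panel by pressing the round key, then the square key, then the long narrow key, one at a time, each all the way down and back up. Then pick up the loose knob with the grip bar, turn it so its flat matches the flat of the bare spindle, push it fully home and keep it pressed down to the end of the spindle's travel: finish while still holding the knob pressed with the fingers, do not let go, and leave the other things on the counter where they are.

Things in the scene. Friction and masses are not known exactly. Their poses are not given: they have to be found in the camera images.
- hob: fixed portable hob, 300 (x) x 340 (y) x 58 mm high; origin under its centre on the counter. Controls in one row at local x -105 mm, on the edge facing the robot: keys (any order) at local y +20, +75, +130 mm, spindle at y -120 to -90 mm. A pan stands on the dark plate behind them, its rim 32 mm above the hob's top.
- key_round (a joint): key cap, seen from above round, 24 mm diameter, standing 8 mm above a 42 x 40 x 3 mm black plate on the hob's control strip. Joint value: 0 up, 0.005 m fully down; a spring pushes it back up (about 1.5 N to start, 5 N fully down).
- key_square (a joint): key cap, seen from above square, 22 x 22 mm, standing 8 mm above a 42 x 40 x 3 mm black plate on the hob's control strip. Joint value: 0 up, 0.005 m fully down; a spring pushes it back up (about 1.5 N to start, 5 N fully down).
- key_long (a joint): key cap, seen from above long narrow, 36 mm along the hob's x and 11 mm along its y, standing 8 mm above a 42 x 40 x 3 mm black plate on the hob's control strip. Joint value: 0 up, 0.005 m fully down; a spring pushes it back up (about 1.5 N to start, 5 N fully down).
- key_round_top (a point): centre of the top face of the round key; 69 mm above the counter when up; x, y as the hob's
- key_square_top (a point): centre of the top face of the square key; 69 mm above the counter when up; x, y as the hob's
- key_long_top (a point): centre of the top face of the long narrow key; 69 mm above the counter when up; x, y as the hob's
- spindle_top (a point): centre of the top face of the bare upright steel D-spindle, 82 mm above the counter when up. 14 mm diameter, one flat 3.5 mm from the axis, facing this point's local +x; a small rib on the round black 76 mm bezel, 29 to 37 mm from the axis, marks the same side. Stands 22 mm above the bezel; top 2.5 mm about 1.2 mm slimmer all round. It does not turn.
- spindle (a joint): push travel of the spindle: 0 up, 0.005 m fully pressed down; spring, 3 N to start and 8 N at full travel
- knob: loose upright grey plastic knob, about 60 g; origin at the centre of its underside, z up. Round skirt 48 mm across, 17 mm high, with a grip bar on it 40 mm long (its x), 12 mm thick (its y), from 17 to 35 mm above the underside. A nose on the skirt reaches 31 mm out to local +x, the side of the bore's flat.
- knob_bore (a point): end of the knob's blind D-bore, on its axis 14 mm above the underside; axes as the knob's. Bore open below, 16.2 mm across, its flat 4.7 mm from the axis towards the nose (+x): it slides onto the spindle only when the nose points to the bezel's rib, within about 0.15 rad. Fully home, the spindle's top touches this point.
- pan: bystander: small rectangular aluminium pan 130 x 170 x 32 mm standing on the hob, handle to its local -y, reaching 210 mm from its centre and 57 mm above its underside; origin under its centre
- rice_mould: bystander: triangular green plastic rice mould about 76 mm wide, 38 mm high; origin under its centre
- cups: bystander: stack of three silicone cups, 70 mm wide, 52 mm high; origin under its centre
- ladle: bystander: stainless ladle lying flat, bowl 74 mm wide at its origin, handle towards its local +y, 240 mm long
- jar: bystander: low amber jar, 52 mm wide, 65 mm high; origin under its centre
- bowl: bystander: white bowl, 90 mm wide, 42 mm high; origin under its centre
- jar_lid: bystander: plain grey round lid, 52 mm wide, 14 mm high, no bar and no nose; origin under its centre
Things that resemble listed ones, but are neither listed nor needed, are in the scene too. What is shaped like the knob but green or red is not meant.

How it is judged:
On the way, in this order (a step that is already met when the one before it is completed fails the run):
1. the round key is pressed down (over 3.5 of 5 mm), the other two up (value of joint key_round above 0.0035 m and value of joint each of key_square, key_long below 0.0015 m), for 0.02 s.
2. then the square key, the other two up (value of joint key_square above 0.0035 m and value of joint each of key_round, key_long below 0.0015 m), for 0.02 s.
3. then the long key, the other two up (value of joint key_long above 0.0035 m and value of joint each of key_round, key_square below 0.0015 m), for 0.02 s.
4. the knob is keyed onto the spindle, fully home (z of knob in the frame of spindle_top below -0.0115 m and horizontal distance between knob and spindle_top below 0.004 m and angle between the x axis of knob and the x axis of spindle_top, either way round below 0.25 rad and angle between knob's own z axis and vertical below 0.12 rad), for 0.1 s.
At the end, for the whole second after the job is handed in: the knob is on the spindle at least 11.5 of 14 mm deep, within 4 mm of its axis, turned to its flat within 0.25 rad and upright within 0.12 rad; the spindle is held down by more than 3.5 of its 5 mm; the fingers press on the knob with over 3 N; all three keys are back up (all of step 4 and value of joint spindle above 0.0035 m and contact force between the fingers and knob above 3 N and value of joint each of key_round, key_square, key_long below 0.0015 m); the arm keeps its last pose, push and grip.
It fails at once if a bystander is moved more than 3 cm (distance of any of pan, rice_mould, cups, ladle, jar, bowl, jar_lid from where it was at the start of the episode above 0.03 m).
It fails at once if two keys are down at once (value of joint each of key_round, key_square above 0.002 m or value of joint each of key_square, key_long above 0.002 m or value of joint each of key_round, key_long above 0.002 m).
It also fails if it takes over 58 s, if anything falls off the work surface, if the arm or the gripper's body presses on something with over 40 N, if the wrist force passes 120 N, or if a joint passes its speed limit or range.

ROBOT

A 7-joint arm with a two-finger parallel gripper is mounted at the origin on the work surface. World frame = base frame: x ahead of the robot, y to its left, z up, the work surface at z = 0. Lengths are in m, angles in rad, forces in N, time in s.
With the tool pointing down it reaches from about 0.4 to 0.85 m from the base axis. Payload 4.5 kg.
Tool frame: the origin (TCP) lies between the finger pads; the fingertips stand tcp_to_tips ahead of it and the grasp point (between the pads) lies 5 mm behind it (tcp_to_tips is the distance from the TCP to the fingertips, in m); z points along the fingers, y is the line along which they close (so a half turn about z gives the same grasp; the last joint's range is limited). The gripper opens to 88 mm and grips with 3 to 60 N. Pads are 18 mm wide; open, the fingers measure 123 mm over their backs; the gripper's body (75 mm by 187 mm) begins 45 mm behind the grasp point.
Start: joints at [1.225, 0.689, -0.195, 1.565, 0.157, 0.902, -0.215], TCP at [0.232, -0.58, 0.253] pointing down, gripper open.
Joint ranges: [-3.01, 3.01], [-0.46, 2.08], [-1.47, 1.51], [0.13, 2.56], [-1, 4.14], [0.04, 2.09], [-2.66, 2.66]. Speed limits (rad/s): [2.57, 2.57, 3.14, 3.14, 3.14, 3.14, 3.14].

INTERFACE

Orientations are given as a rotation vector (axis times angle).
In Python, from station import sense, read_camera, camera_info, sign_off, tcp_to_tips gives the robot as it stands.
- The arm moves only by the shell command python3 -m pendant 'ROWS' [FORCE]. ROWS is JSON, one flat list of numbers, 7 for each row, row after row: the turn, a rotation vector about the tool's x, y, z normalised to -1 to 1, where 1 is pi/4 rad, then the shift along the tool's x, y, z normalised to -1 to 1, where 1 is 100 mm, then the opening, from 0 (shut) to 1 (fully open). A call has 1 to 10 rows; each row is the pose to reach, as a shift and turn from the pose commanded when the call began, along the tool's axes at that moment; what a row does not reach only later rows make up. A row lasts 1/12 s, in which the tool goes at most 41.7 mm and 7.16 degrees, less where a joint would pass 70% of its speed; a pose out of reach is approached as far as the arm can. A call with a number of a shift or a turn outside -1 to 1 is refused whole. A call with a gripper value outside its range is refused whole. The fingers move at their own pace and stop on an object; FORCE is the grip in N (left out, the last holds). Time passes only in rows, so rows that repeat a pose let the fingers close. It gives the time, the measured TCP pose, the force, the opening and the grip force at its end, in the units of the state.
- sense(): the state, without advancing time (a new reading comes with each control period).
- read_camera(name): name is "side" or "top" or "wrist"; returns (picture, depth): 420x560x3 uint8, red, green, blue; 420x560 float32, m along the optical axis (not along the pixel's ray), 0 where there is no reading.
- camera_info(name): a dict with "fx", "fy", "cx", "cy" (pixels), "k1" (the pictures are not rectified: a ray, as slopes to the right and down, at radius r is drawn at 1 + k1 r^2 times it, then the intrinsics apply), "extrinsics" (4x4, takes a point from camera to world coordinates); the wrist camera has in their place "mount" (4x4, takes a point from camera to tool coordinates, whose origin is the TCP and whose axes are the flange's). Camera axes: x right, y down, z forward; pixel columns grow to the right and rows downward; lengths in m; the calibration is good to about 2 mm. A picture is of the moment at which its call begins: read the wrist's pose just before it. camera_info takes no time and is no camera call.
- sign_off(): hands the job in; it is judged then, once.
The state is a dict: "time_s": time; "joint_pos": joint angles; "dq": joint speeds; "joint_efforts": joint torques, N m; "eef_pos": TCP position; "eef_rot": TCP orientation; "force": force on the tool from outside, world axes, zero at the start; "moment": the same for the moment, N m; "grip_width": finger opening in m; "grasp_force": force on a finger pad.
Only numpy, scipy, OpenCV 4.12 (cv2) and the standard library are available. Lean on these libraries where they do the work, as an engineer would, in place of code of your own. Each camera call takes 0.05 s, during which the arm holds its last target. There are 200 camera calls.

## Working session

There is one attempt and no reset: what is moved stays moved. The work goes in short steps, Python scripts to look and compute and a shell command to move; the robot and the scene stay as the last step left them, time stands still between calls to the robot, and variables do not carry over. Pictures are saved under pics/ and viewed, at most 10 in all, crops included, and the job is handed in when it is done.

```bash
mkdir -p pics; ls
python3 - <<'E'
from station import *
import cv2,numpy as np
s=sense();print(s);print(tcp_to_tips)
for n in("top","side","wrist"):
    print(n,camera_info(n))
    p,d=read_camera(n);np.savez(f"{n}0.npz",p=p,d=d)
    cv2.imwrite(f"pics/{n}0.png",p[:,:,::-1])
E
```

```text
pics
{'time_s': 0.0, 'joint_pos': array([ 1.22482536,  0.68998594, -0.19450553,  1.56634979,  0.15730051,
        0.90252648, -0.21506664]), 'dq': array([ 1.28515692e-03, -1.16954445e-03, -1.52321438e-04,  7.08474173e-05,
       -2.56247436e-03,  6.62572889e-04, -8.61319513e-04]), 'joint_efforts': array([-2.71467088e-04, -5.27571952e+01, -1.26666360e+00, -1.53431064e+01,
       -5.26002282e-02,  6.41433435e-03,  1.68581464e-04]), 'eef_pos': array([ 0.23141139, -0.57991253,  0.25190706]), 'eef_rot': array([-3.08331335e+00, -5.92795661e-01,  7.80190353e-04]), 'force': array([-0.13436128, -0.06798287, -0.48756961]), 'moment': array([ 0.00121907, -0.03118782, -0.06169417]), 'grasp_force': 0.0, 'grip_width': 0.08785052041653121}
0.014
top {'fx': 472.2531033950584, 'fy': 472.2531033950584, 'cx': 270.350437497502, 'cy': 212.2211924683901, 'k1': -0.02551510719396605, 'extrinsics': array([[-0.00363839, -0.98274731,  0.18491751,  0.31135934],
       [-0.99998576,  0.00429751,  0.0031637 ,  0.08170035],
       [-0.00390381, -0.18490337, -0.98274895,  1.23455281],
       [ 0.        ,  0.       
[... 216 characters left out ...]
0.37267114, -0.07972357],
       [-0.54032584, -0.58204337,  0.60767878, -0.88392636],
       [-0.02118539, -0.71253663, -0.701315  ,  1.17405048],
       [ 0.        ,  0.        ,  0.        ,  1.        ]])}
wrist {'fx': 329.22755655504943, 'fy': 329.22755655504943, 'cx': 281.6579288414228, 'cy': 214.15429414489114, 'k1': 0.0024854236243570835, 'mount': array([[ 3.91148175e-04, -9.57066838e-01, -2.89867065e-01,
         7.45314123e-02],
       [ 9.99999682e-01,  5.75685295e-04, -5.51360515e-04,
         5.55063017e-04],
       [ 6.94561071e-04, -2.89866757e-01,  9.57066759e-01,
        -1.31759959e-01],
       [ 0.00000000e+00,  0.00000000e+00,  0.00000000e+00,
         1.00000000e+00]])}
```

View pics/top0.png

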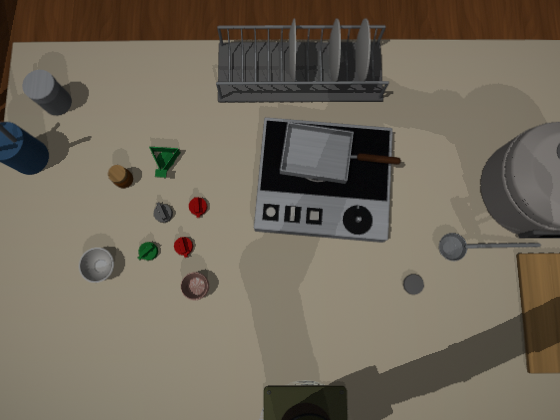

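View pics/side0.png

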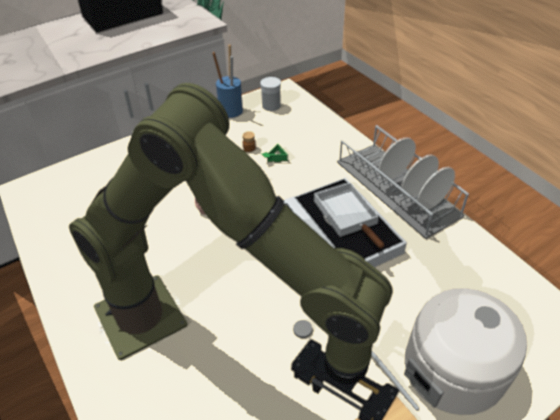

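The top view shows the round key at (271,212), long key at (292,214), square key at (315,215), spindle at (357,219) and grey knob at (163,212). I'll zoom in on these and compute positions.

```bash
cat > h.py <<'E'
from station import *
import cv2,numpy as np
from scipy.spatial.transform import Rotation as R
def ray(n,px,T=None):
    c=camera_info(n);E=c["extrinsics"] if T is None else T
    px=np.atleast_2d(np.array(px,float))
    q=np.c_[(px[:,0]-c["cx"])/c["fx"],(px[:,1]-c["cy"])/c["fy"]];u=q.copy()
    for _ in range(10): u=q/(1+c["k1"]*(u**2).sum(1,keepdims=True))
    return E[:3,3],np.c_[u,np.ones(len(u))]@E[:3,:3].T
def plane(n,px,z,T=None):
    o,d=ray(n,px,T);return o+d*((np.asarray(z)-o[2])/d[:,2])[:,None]
def wristT(s):
    T=np.eye(4);T[:3,:3]=R.from_rotvec(s["eef_rot"]).as_matrix();T[:3,3]=s["eef_pos"]
    return T@camera_info("wrist")["mount"]
def rel(pos,yaw=None,s=None):
    """shift (in units of 100mm) and turn (units pi/4, rotvec) in tool axes from measured pose to pos, tool down, tool x at yaw"""
    s=s or sense();A=R.from_rotvec(s["eef_rot"])
    sh=A.inv().apply(np.array(pos)-s["eef_pos"])/0.1
    x=A.apply([1,0,0]);cy=np.arctan2(x[1],x[0])
    if yaw is None: yaw=cy
    B=R.from_euler("z",yaw)*R.from_euler("x",np.pi)
    print("yaw now",cy,"shift",sh.round(3),"turn",((A.inv()*B).as_rotvec()/(np.pi/4)).round(3))
E
python3 - <<'E'
from h import *
p=np.load("top0.npz")["p"][:,:,::-1]
a=cv2.resize(p[190:245,250:400],(750,275),interpolation=cv2.INTER_CUBIC)
b=cv2.resize(p[190:235,135:210],(500,300),interpolation=cv2.INTER_CUBIC)
o=np.zeros((580,750,3),np.uint8);o[:275]=a;o[275:575,:500]=b
cv2.imwrite("pics/z0.png",np.clip(o*1.5,0,255).astype(np.uint8))
print(plane("top",[(271,212),(292,214),(315,215)],.069),plane("top",[(357,219)],.082),plane("top",[(163,212)],.03))
# hob corners
print(plane("top",[(255,231),(388,240),(265,120),(392,125)],.058))
E
```

```text
[[ 0.53123203  0.08381904  0.069     ]
 [ 0.52589447  0.03114407  0.069     ]
 [ 0.52309195 -0.02651364  0.069     ]] [[ 0.51020334 -0.12916041  0.082     ]] [[0.53981897 0.36484142 0.03      ]]
[[ 0.48482194  0.12429621  0.058     ]
 [ 0.46053191 -0.20944228  0.058     ]
 [ 0.78003165  0.09868461  0.058     ]
 [ 0.76481195 -0.23537134  0.058     ]]
```

View pics/z0.png

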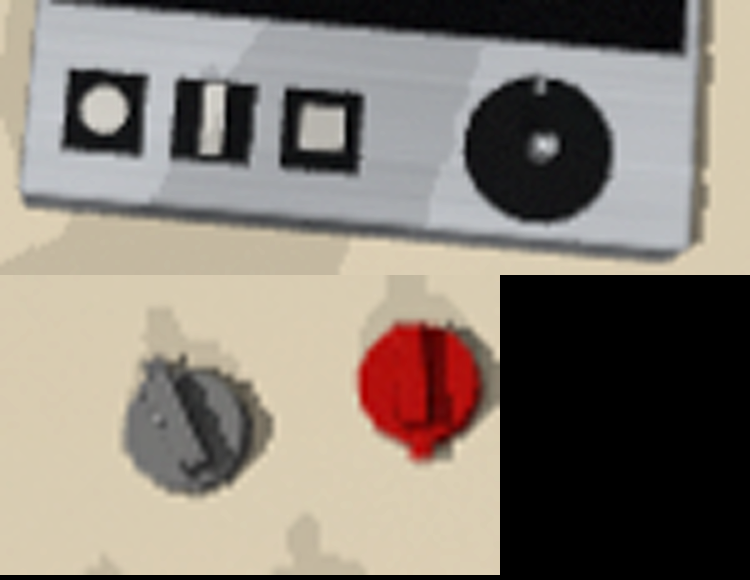

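The zoom shows round, long and square keys left to right, and the spindle's rib on its +x side. The grey knob's nose and bar point up and left (yaw about +0.47). I'll move over the keys with the gripper shut.

```bash
for i in 1; do :; done
python3 -m pendant '[0,0,0,0.4,-0.4,0,0, 0,0,0,0.8,-0.7,0,0, 0,0,0,1,-0.97,0,0, 0,0,0,1,-0.97,0,0]' 10
python3 -m pendant '[0,0,0,0.3,-0.3,0,0, 0,0,0,0.6,-0.6,0,0, 0,0,0,1,-0.97,0,0, 0,0,0,1,-0.97,0,0]'
python3 -m pendant '[0,0,0,0.3,-0.3,0,0, 0,0,0,0.6,-0.6,0,0, 0,0,0,1,-0.97,0,0, 0,0,0,1,-0.97,0,0]'
python3 -c "
from h import *
p=plane('top',[(271,211.6),(292.6,213.6),(314.4,215.6)],.069);print(p);b=plane('top',[(357.8,219.6),(357.8,207.2)],[.060,.061]);print(b)
rel([.52,.03,.22],-0.077)"
```

```text
time_s: 0.48
eef_pos: [0.2916, -0.4469, 0.2525]
eef_rot: [-3.078, -0.603, -0.003]
force: [0.1, -0.2, 0.1]
grip_width: 0.0635
grasp_force: 0.0
time_s: 0.82
eef_pos: [0.348, -0.3201, 0.2528]
eef_rot: [-3.08, -0.604, -0.002]
force: [0.6, 0.2, 1.2]
grip_width: 0.0371
grasp_force: 0.0
time_s: 1.15
eef_pos: [0.405, -0.193, 0.2528]
eef_rot: [-3.08, -0.605, -0.004]
force: [0.2, -0.3, -0.2]
grip_width: 0.0102
grasp_force: 0.0
[[ 0.53225454  0.08381506  0.069     ]
 [ 0.52690862  0.02962602  0.069     ]
 [ 0.52156936 -0.02497669  0.069     ]]
[[ 0.51245345 -0.13514882  0.06      ]
 [ 0.54415731 -0.13617117  0.061     ]]
yaw now 0.38818761949275044 shift [ 1.907 -1.628  0.337] turn [-0.003 -0.003  0.592]
```

```bash
python3 -m pendant '[0,0,0,0.4,-0.4,0,0, 0,0,0,0.8,-0.7,0,0, 0,0,0,1,-0.85,0,0, 0,0,0,1,-0.85,0,0]'
python3 -m pendant '[0,0,0.15,0.2,-0.2,0,0, 0,0,0.3,0.5,-0.4,0.1,0, 0,0,0.45,0.8,-0.7,0.2,0, 0,0,0.6,0.9,-0.78,0.3,0, 0,0,0.6,0.9,-0.78,0.3,0, 0,0,0.6,0.9,-0.78,0.3,0, 0,0,0.6,0.9,-0.78,0.3,0]'
python3 - <<'E'
from h import *
s=sense();p,d=read_camera("wrist");np.savez("w1.npz",p=p,d=d,pos=s["eef_pos"],rot=s["eef_rot"])
cv2.imwrite("pics/w1.png",p[:,:,::-1]);print(s["eef_pos"])
T=wristT(s)
g=p.astype(int);m=((g.min(2)>110)).astype(np.uint8)
E
```

```text
time_s: 1.48
eef_pos: [0.468, -0.0749, 0.253]
eef_rot: [-3.078, -0.61, -0.009]
force: [-0.2, 0.4, -0.5]
grip_width: 0.0006
grasp_force: 0.0
time_s: 2.07
eef_pos: [0.5179, 0.0212, 0.2228]
eef_rot: [3.137, -0.143, -0.001]
force: [0.3, -0.3, 0.1]
grip_width: 0.0003
grasp_force: 0.0
[0.5178779  0.02124243 0.22279   ]
```

View pics/w1.png

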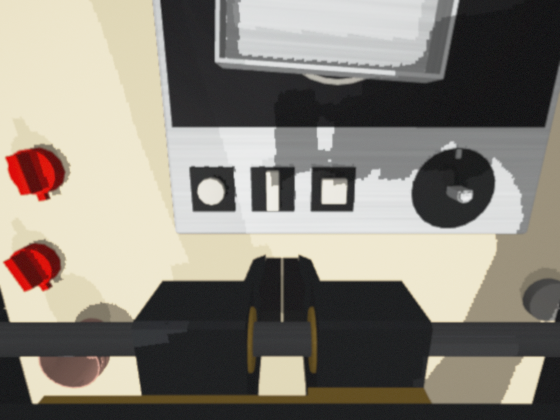

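The wrist view shows round (211,191), long (272,190), square (334,190), bezel centre (453,188), rib (459,154) and spindle top near (463,195).

Run:
```python
from h import *
w=np.load("w1.npz");s=dict(eef_pos=w["pos"],eef_rot=w["rot"]);T=wristT(s)
k=plane("wrist",[(211,191),(272,190),(334,190)],.069,T);print(k)
g=cv2.cvtColor(w["p"],cv2.COLOR_RGB2GRAY);sub=(g[140:235,405:500]<45).astype(np.uint8)
c=max(cv2.findContours(sub,0,2)[0],key=cv2.contourArea);e=cv2.fitEllipse(cv2.convexHull(c));c0=np.array(e[0])+[405,140];print(e,c0)
b=plane("wrist",[c0,(459,154)],[.060,.062],T);print(b,np.arctan2(*(b[1]-b[0])[[1,0]]))
u=k[0]-k[2];print("hob yaw",np.arctan2(-u[0],u[1]))
d=w["d"];print(d[186:200,455:472].round(3).min())
rel([*k[0][:2],.095],-0.09)
```

```text
[[ 0.53305131  0.0820852   0.069     ]
 [ 0.52904924  0.02810262  0.069     ]
 [ 0.52406341 -0.02663968  0.069     ]]
((47.84440994262695, 47.29191970825195), (72.41429138183594, 84.42057037353516), 51.15056228637695) [452.84440994 187.29191971]
[[ 0.51459273 -0.13594545  0.06      ]
 [ 0.54477312 -0.13851005  0.062     ]] -0.08477187283059745
hob yaw -0.08247889640225138
0.279
yaw now -0.09250863392698787 shift [ 0.094 -0.626  1.28 ] turn [ 0.002  0.    -0.003]
```

```bash
python3 -m pendant '[0,0,0,0.05,-0.3,0.3,0, 0,0,0,0.09,-0.63,0.6,0, 0,0,0,0.09,-0.63,1,0, 0,0,0,0.09,-0.63,1,0, 0,0,0,0.09,-0.63,1,0]'
python3 -m pendant '[0,0,0,0,0,0.2,0, 0,0,0,0,0,0.35,0, 0,0,0,0,0,0.45,0, 0,0,0,0,0,0.45,0, 0,0,0,0,0,0.45,0]'
python3 -c "from h import *
rel([.5331,.0821,.085])"
```

```text
time_s: 2.53
eef_pos: [0.5315, 0.0827, 0.1215]
eef_rot: [3.136, -0.145, -0.008]
force: [-0.4, -0.1, 0.3]
grip_width: 0.0003
grasp_force: 0.0
time_s: 2.95
eef_pos: [0.5345, 0.0825, 0.0798]
eef_rot: [3.137, -0.148, 0.005]
force: [0.8, -2.6, 3.2]
grip_width: 0.0007
grasp_force: 1.9
yaw now -0.09417039092874752 shift [-0.013  0.005 -0.052] turn [ 0.001 -0.004 -0.   ]
```

```bash
python3 -m pendant '[0,0,0,0,0,0.04,0, 0,0,0,0,0,0.06,0, 0,0,0,0,0,0.06,0]'
python3 -m pendant '[0,0,0,0,0,-0.2,0, 0,0,0,0,0,-0.3,0, 0,0,0,0,0,-0.3,0, 0,0,0,0,0,-0.3,0]'
python3 -c "from h import *
rel([.5241,-.0266,.09])"
```

```text
time_s: 3.2
eef_pos: [0.5347, 0.0827, 0.0778]
eef_rot: [3.137, -0.147, 0.008]
force: [-7.6, -3.1, 41.5]
grip_width: 0.0005
grasp_force: 21.0
time_s: 3.53
eef_pos: [0.5337, 0.085, 0.1026]
eef_rot: [-3.138, 0.143, -0.003]
force: [0.2, -0.0, -0.2]
grip_width: 0.0002
grasp_force: 0.0
yaw now -0.0912627454279874 shift [0.006 1.121 0.125] turn [-0.001 -0.002  0.   ]
```

```bash
python3 -m pendant '[0,0,0,0,0.4,0,0, 0,0,0,0,0.75,0,0, 0,0,0,0,1,0,0, 0,0,0,0,1,0,0]'
python3 -m pendant '[0,0,0,0,0.12,0,0, 0,0,0,0,0.12,0.1,0, 0,0,0,0,0.12,0.2,0, 0,0,0,0,0.12,0.24,0, 0,0,0,0,0.12,0.26,0, 0,0,0,0,0.12,0.26,0]'
python3 -c "from h import *
rel([.5241,-.0266,.077])"
```

```text
time_s: 3.87
eef_pos: [0.5222, -0.0223, 0.1008]
eef_rot: [3.132, -0.158, -0.005]
force: [0.7, -0.2, 0.1]
grip_width: 0.0003
grasp_force: 0.0
time_s: 4.37
eef_pos: [0.5231, -0.0263, 0.078]
eef_rot: [3.138, -0.142, 0.002]
force: [-6.5, -2.1, 33.0]
grip_width: 0.0005
grasp_force: 16.5
yaw now -0.09030175420142625 shift [0.01  0.003 0.01 ] turn [ 0.001 -0.001 -0.   ]
```

Square is fully down. Next I lift and press the long key at (0.529, 0.028).

```bash
python3 -m pendant '[0,0,0,0,0,-0.2,0, 0,0,0,0,0,-0.27,0, 0,0,0,0,-0.3,-0.27,0, 0,0,0,0.01,-0.55,-0.27,0, 0,0,0,0.01,-0.55,-0.27,0, 0,0,0,0.01,-0.55,-0.27,0]'
python3 -m pendant '[0,0,0,0,0,0.1,0, 0,0,0,0,0,0.2,0, 0,0,0,0,0,0.24,0, 0,0,0,0,0,0.26,0, 0,0,0,0,0,0.26,0]'
python3 -c "from h import *
rel([.529,.0281,.077])"
```

```text
time_s: 4.87
eef_pos: [0.5287, 0.0312, 0.1017]
eef_rot: [-3.137, 0.135, 0.002]
force: [0.2, -0.3, -0.2]
grip_width: 0.0002
grasp_force: 0.0
time_s: 5.28
eef_pos: [0.5288, 0.0271, 0.0781]
eef_rot: [3.138, -0.146, 0.0]
force: [-4.5, 1.1, 22.9]
grip_width: 0.0002
grasp_force: 11.6
yaw now -0.0928993928834719 shift [ 0.001 -0.011  0.011] turn [ 0. -0. -0.]
```

```bash
python3 -m pendant '[0,0,0,0,0,-0.3,0, 0,0,0,0,0,-0.6,0, 0,0,0,0,-0.2,-0.9,0, 0,0,0,0,-0.6,-1,0, 0,0,0,0,-1,-1,0, 0,0,0,0,-1,-1,0.4]'
python3 -m pendant '[0,0,0,0,-0.4,0,0.4, 0,0,0,0,-0.8,0,0.4, 0,0,0,0,-1,0,0.4]'
python3 -m pendant '[0,0,-0.15,0,-0.4,0,0.4, 0,0,-0.3,0,-0.8,0,0.4, 0,0,-0.45,0,-1,0,0.4, 0,0,-0.6,0,-1,0,0.4, 0,0,-0.7,0,-1,0,0.4, 0,0,-0.7,0,-1,0,0.4, 0,0,-0.7,0,-1,0,0.4]'
python3 - <<'E'
from h import *
s=sense();p,d=read_camera("wrist");np.savez("w2.npz",p=p,d=d,pos=s["eef_pos"],rot=s["eef_rot"])
cv2.imwrite("pics/w2.png",p[:,:,::-1]);print(s["eef_pos"])
E
```

```text
time_s: 5.78
eef_pos: [0.5387, 0.1377, 0.1768]
eef_rot: [-3.131, 0.126, -0.003]
force: [0.5, 1.1, -0.2]
grip_width: 0.005
grasp_force: 0.0
time_s: 6.03
eef_pos: [0.5467, 0.2318, 0.1753]
eef_rot: [-3.136, 0.138, 0.002]
force: [-0.5, 0.8, 0.4]
grip_width: 0.025
grasp_force: 0.0
time_s: 6.62
eef_pos: [0.5563, 0.3251, 0.1753]
eef_rot: [3.06, 0.708, -0.003]
force: [-0.7, -0.1, -0.4]
grip_width: 0.0351
grasp_force: 0.0
[0.55634145 0.32510805 0.17531749]
```

View pics/w2.png

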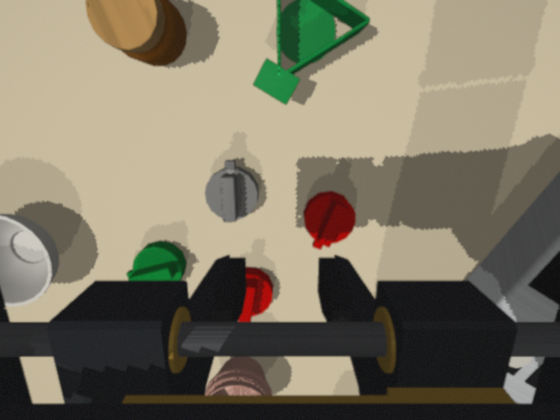

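The knob is at about (232,191), with nose and bar pointing straight up the picture, so the tool yaw already nearly matches. I'll zoom in.

Run:
```python
from h import *
w=np.load("w2.npz");p=w["p"]
cv2.imwrite("pics/w2z.png",cv2.resize(p[150:235,190:275],(595,595),interpolation=cv2.INTER_CUBIC)[:,:,::-1])
g=p.astype(int);m=((g.max(2)-g.min(2)<22)).astype(np.uint8)
n,l,st,c=cv2.connectedComponentsWithStats(m);i=l[195,232];print(st[i],c[i])
```

```text
[ 205  159   57   63 2534] [233.03117601 190.83188635]
```

View pics/w2z.png

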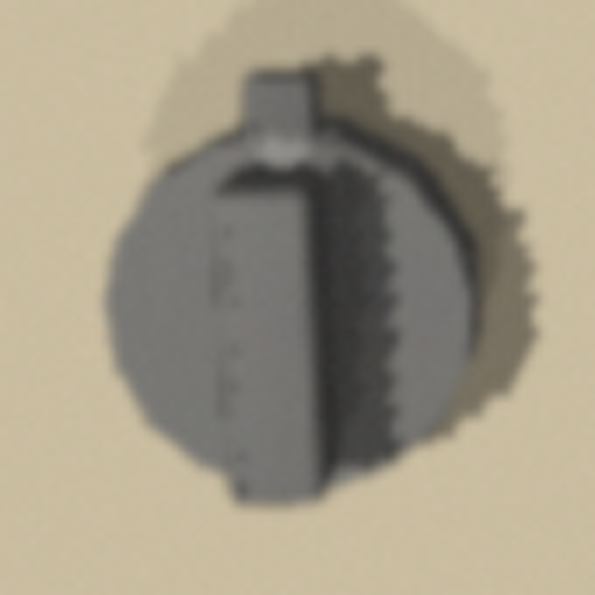

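Run:
```python
from h import *
w=np.load("w2.npz");s=dict(eef_pos=w["pos"],eef_rot=w["rot"]);T=wristT(s)
a=plane("wrist",np.array([(260,192),(280,498),(288,300),(280,72)])/7+[190,150],[.035,.035,.017,.017],T);print(a)
c=(a[0]+a[1])/2;u=a[0]-a[1];y=np.arctan2(u[1],u[0]);v=a[3]-a[2];print(c,np.linalg.norm(u),y,np.arctan2(v[1],v[0]))
c=(c+a[2])/2
rel([c[0],c[1],.037],y)
```

```text
[[0.5579432  0.3760646  0.035     ]
 [0.52370988 0.35862372 0.035     ]
 [0.54222372 0.36847048 0.017     ]
 [0.56866302 0.38105616 0.017     ]]
[0.54082654 0.36734416 0.035     ] 0.038420102598929896 0.4711956003338986 0.44428154491068284
yaw now 0.45451931667938866 shift [ 0.057 -0.45   1.386] turn [ 0.001  0.002 -0.021]
```

```bash
python3 -m pendant '[0,0,0,0.03,-0.2,0.3,0.4, 0,0,-0.01,0.05,-0.45,0.6,0.4, 0,0,-0.01,0.06,-0.45,0.9,0.4, 0,0,-0.01,0.06,-0.45,0.95,0.4, 0,0,-0.01,0.06,-0.45,0.95,0.4]'
python3 -m pendant '[0,0,0,0,0,0.2,0.4, 0,0,0,0,0,0.35,0.4, 0,0,0,0,0,0.44,0.4, 0,0,0,0,0,0.44,0.4]'
python3 -c "
from h import *
rel([.5412,.3677,.034],.463)"
```

```text
time_s: 7.08
eef_pos: [0.5408, 0.3675, 0.0795]
eef_rot: [3.054, 0.722, -0.007]
force: [0.1, 0.1, -0.1]
grip_width: 0.0351
grasp_force: 0.0
time_s: 7.42
eef_pos: [0.5415, 0.368, 0.0365]
eef_rot: [3.055, 0.723, -0.004]
force: [0.4, 0.2, 0.5]
grip_width: 0.0352
grasp_force: 0.0
yaw now 0.4646896238986249 shift [-0.005  0.001  0.025] turn [0.002 0.003 0.002]
```

```bash
python3 -m pendant '[0,0,0,0,0,0.025,0.4, 0,0,0,0,0,0.025,0.1, 0,0,0,0,0,0.025,0, 0,0,0,0,0,0.025,0, 0,0,0,0,0,0.025,0, 0,0,0,0,0,0.025,0, 0,0,0,0,0,0.025,0]' 40
python3 -m pendant '[0,0,0,0,0,-0.3,0, 0,0,0,0,0,-0.6,0, 0,0,0,0,0,-1,0, 0,0,0,0,0,-1,0, 0,0,0,0,0,-1,0]'
python3 -c "
from h import *
rel([.5146,-.136,.14],-.083)
s=sense();p,d=read_camera('wrist');np.savez('w3.npz',p=p,d=d,pos=s['eef_pos'],rot=s['eef_rot'])
cv2.imwrite('pics/w3.png',p[130:420,60:500,::-1])"
```

```text
time_s: 8.0
eef_pos: [0.5422, 0.3699, 0.0359]
eef_rot: [-3.056, -0.726, -0.002]
force: [-1.1, 0.1, 3.7]
grip_width: 0.0116
grasp_force: 40.0
time_s: 8.42
eef_pos: [0.5433, 0.3707, 0.1378]
eef_rot: [-3.055, -0.725, -0.008]
force: [-0.0, 0.1, -1.0]
grip_width: 0.0115
grasp_force: 40.0
yaw now 0.46602268595670643 shift [-2.533  4.397 -0.04 ] turn [-0.003 -0.006  0.699]
```

View pics/w3.png

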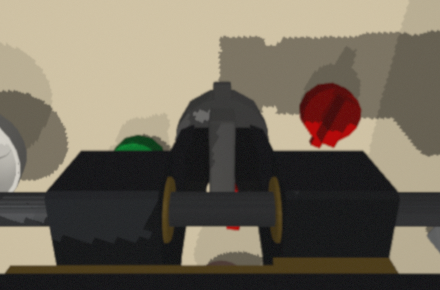

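Run:
```python
from h import *
w=np.load("w3.npz");s=dict(eef_pos=w["pos"],eef_rot=w["rot"]);T=wristT(s)
A=R.from_rotvec(w["rot"]);zs=w["pos"][2]-.0359+.017
cv2.imwrite("pics/w3z.png",cv2.resize(w["p"][200:290,235:330],(760,720),interpolation=cv2.INTER_CUBIC)[:,:,::-1]) if 0 else None
g=cv2.cvtColor(w["p"],6)
a=plane("wrist",[(281.5,212),(273,213),(290,213),(237,250),(326,250),(281,240)],zs,T)
print((A.inv().apply(a-w["pos"])*1000).round(1))
print(g[205:225,282])
```

```text
[[ 29.9   0.4  19.1]
 [ 29.4  -3.7  19.1]
 [ 29.4   4.4  19.1]
 [ 10.3 -21.7  19. ]
 [ 10.3  22.4  18.9]
 [ 15.6   0.1  19. ]]
[113 113 113 113 112 105  85  63  54  56  59  62  59  60  60  60  59  59
  58  59]
```

```bash
python3 -m pendant '[0,0,0.15,-0.2,0.25,-0.2,0, 0,0,0.3,-0.4,0.5,-0.3,0, 0,0,0.45,-0.6,0.75,-0.3,0, 0,0,0.6,-0.75,1,-0.3,0, 0,0,0.7,-0.75,1,-0.3,0, 0,0,0.7,-0.75,1,-0.3,0, 0,0,0.7,-0.75,1,-0.3,0]'
python3 -c "
from h import *
rel([.455,-.131,.16],-.083)"
```

```text
time_s: 9.05
eef_pos: [0.5191, 0.247, 0.164]
eef_rot: [3.138, -0.127, -0.003]
force: [-0.2, -0.3, -0.0]
grip_width: 0.0119
grasp_force: 40.0
yaw now -0.08067542507027631 shift [-0.334  3.819  0.044] turn [0.001 0.002 0.003]
```

```bash
python3 -m pendant '[0,0,0,0,0.35,0,0, 0,0,0,0,0.7,0,0, 0,0,0,-0.1,1,0,0, 0,0,0,-0.1,1,0,0]'
python3 -m pendant '[0,0,0,0,0.35,0,0, 0,0,0,0,0.7,0,0, 0,0,0,-0.1,1,0,0, 0,0,0,-0.1,1,0,0]'
python3 -m pendant '[0,0,0,0,0.35,0,0, 0,0,0,0,0.7,0,0, 0,0,0,-0.1,1,0,0, 0,0,0,-0.1,1,0,0]'
python3 -m pendant '[0,0,0,0,0.35,0,0, 0,0,0,0,0.7,0,0, 0,0,0,0,0.82,0,0, 0,0,0,0,0.82,0,0, 0,0,0,0,0.82,0,0]'
python3 - <<'E'
from h import *
rel([.5146,-.136,.13],-.083)
s=sense();p,d=read_camera('wrist');np.savez('w4.npz',p=p,d=d,pos=s['eef_pos'],rot=s['eef_rot'])
cv2.imwrite('pics/w4.png',cv2.resize(p[80:290,180:440,::-1],(780,600*21//20-30),interpolation=cv2.INTER_CUBIC))
E
```

```text
time_s: 9.38
eef_pos: [0.4987, 0.1413, 0.1643]
eef_rot: [3.133, -0.137, -0.009]
force: [-1.4, -0.2, -0.0]
grip_width: 0.0116
grasp_force: 40.0
time_s: 9.72
eef_pos: [0.4804, 0.0431, 0.1645]
eef_rot: [3.134, -0.139, -0.008]
force: [-0.9, -0.9, -0.4]
grip_width: 0.0116
grasp_force: 40.0
time_s: 10.05
eef_pos: [0.4623, -0.0553, 0.1646]
eef_rot: [3.135, -0.14, -0.007]
force: [-1.0, 0.5, 0.1]
grip_width: 0.0113
grasp_force: 40.0
time_s: 10.47
eef_pos: [0.4586, -0.1304, 0.1648]
eef_rot: [-3.138, 0.129, 0.0]
force: [0.3, 0.5, 0.1]
grip_width: 0.0116
grasp_force: 40.0
yaw now -0.08203673451870952 shift [0.563 0.01  0.348] turn [-0.002  0.     0.001]
```

View pics/w4.png

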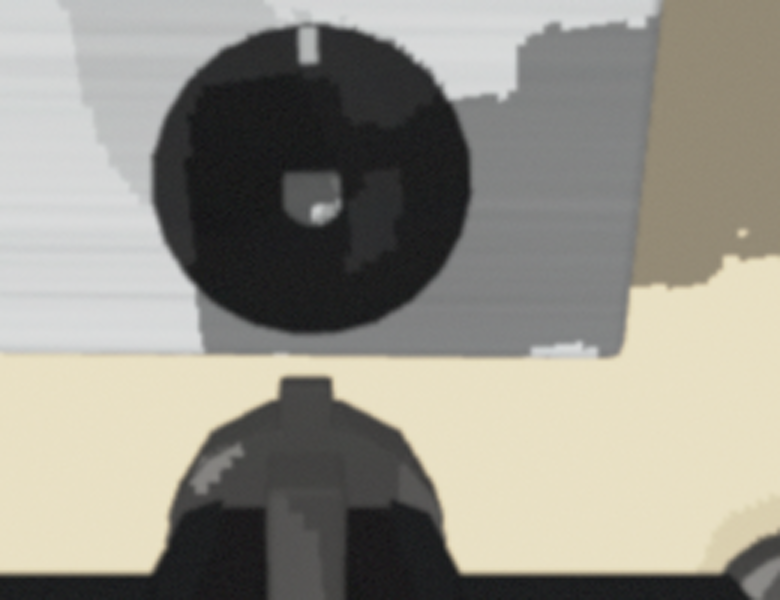

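The bezel centre is at crop (311,177), full-frame about (283.8,142). The rib is at (283,95.8), and the D-spindle flat faces the rib. The held knob's nose points the same way.

Run:
```python
from h import *
w=np.load("w4.npz");s=dict(eef_pos=w["pos"],eef_rot=w["rot"]);T=wristT(s)
b=plane("wrist",[(283.8,142),(283,95.8),(284.2,149)],[.060,.061,.082],T);print(b,np.arctan2(*(b[1]-b[0])[[1,0]]))
n=plane("wrist",[(180+307/3,80+378/2.857)],w["pos"][2]-.0189,T);A=R.from_rotvec(w["rot"]);print((A.inv().apply(n-w["pos"])*1000).round(1))
d=w["d"];c=camera_info("wrist");v,u=np.mgrid[125:170,265:305];z=d[125:170,265:305]
o,r=ray("wrist",np.c_[u.ravel(),v.ravel()],T);P=o+r*z.ravel()[:,None]
for lo,hi in((.0815-.002,.09),(.07,.09)):
    q=P[(P[:,2]>lo)&(P[:,2]<hi)];print(len(q),q.min(0),q.max(0),np.median(q,0))
```

```text
[[ 0.51438599 -0.13691002  0.06      ]
 [ 0.54490647 -0.13880417  0.061     ]
 [ 0.51171728 -0.13686219  0.082     ]] -0.061982164155607256
[[30.1  0.9 18.9]]
210 [ 0.50566492 -0.14218231  0.07951166] [ 0.51561809 -0.13031789  0.08401805] [ 0.51123924 -0.13631187  0.08179798]
286 [ 0.50552734 -0.14225695  0.07274012] [ 0.51588739 -0.13031789  0.08401805] [ 0.51163871 -0.13628096  0.08130805]
```

```bash
python3 -m pendant '[0,0,0,0.3,0,0,0, 0,0,0,0.55,0.01,0.1,0, 0,0,0,0.55,0.01,0.25,0, 0,0,0,0.55,0.01,0.38,0, 0,0,0,0.55,0.01,0.38,0, 0,0,0,0.55,0.01,0.38,0, 0,0,0,0.55,0.01,0.38,0]'
python3 -c "
from h import *
rel([.513,-.136,.12],-.075)"
```

```text
time_s: 11.1
eef_pos: [0.5131, -0.1357, 0.1276]
eef_rot: [-3.138, 0.128, -0.0]
force: [-0.4, 0.2, -0.7]
grip_width: 0.0116
grasp_force: 40.0
yaw now -0.08123223835262644 shift [-0.001  0.003  0.076] turn [-0.001 -0.    -0.008]
```

```bash
python3 -m pendant '[0,0,0,0,0,0.05,0, 0,0,0,0,0,0.1,0, 0,0,0,0,0,0.13,0, 0,0,0,0,0,0.13,0]'
python3 -c "
from h import *
s=sense();print(s['force'],s['moment'])"
```

```text
time_s: 11.43
eef_pos: [0.5129, -0.137, 0.114]
eef_rot: [-3.139, 0.131, -0.0]
force: [0.2, -0.2, 3.1]
grip_width: 0.0117
grasp_force: 40.0
[ 0.16727154 -0.18087944  3.0925147 ] [ 0.14582864  0.01244611 -0.03159539]
```

```bash
python3 -m pendant '[0,0,0,0,0,0.03,0, 0,0,0,0,0,0.05,0, 0,0,0,0,0,0.05,0, 0,0,0,0,0,0.05,0]'
python3 -c "
from h import *
s=sense();print(s['force'],s['moment'])"
```

```text
time_s: 11.77
eef_pos: [0.5134, -0.137, 0.109]
eef_rot: [-3.139, 0.131, -0.002]
force: [1.9, 1.2, -2.4]
grip_width: 0.0115
grasp_force: 40.0
[ 1.89245174  1.15575502 -2.37350615] [ 0.15769202 -0.43665468 -0.04522781]
```

It is sliding on with low force, so I continue to the end of travel.

```bash
python3 -m pendant '[0,0,0,0,0,0.03,0, 0,0,0,0,0,0.05,0, 0,0,0,0,0,0.05,0, 0,0,0,0,0,0.05,0]'
python3 -m pendant '[0,0,0,0,0,0.03,0, 0,0,0,0,0,0.05,0, 0,0,0,0,0,0.06,0, 0,0,0,0,0,0.06,0]'
python3 -c "
from h import *
s=sense();print(s['force'],s['moment'])"
```

```text
time_s: 12.1
eef_pos: [0.5133, -0.137, 0.104]
eef_rot: [-3.139, 0.131, -0.002]
force: [3.1, 1.0, -3.7]
grip_width: 0.0115
grasp_force: 40.0
time_s: 12.43
eef_pos: [0.5134, -0.137, 0.0988]
eef_rot: [3.139, -0.131, 0.002]
force: [2.7, 1.9, 6.5]
grip_width: 0.0113
grasp_force: 40.0
[2.66797034 1.94689046 6.47964435] [ 0.39376098 -0.38420173  0.03157193]
```

```bash
python3 -m pendant '[0,0,0,0,0,0.02,0, 0,0,0,0,0,0.02,0, 0,0,0,0,0,0.02,0]'
python3 -m pendant '[0,0,0,0,0,0.015,0, 0,0,0,0,0,0.015,0, 0,0,0,0,0,0.015,0]'
python3 - <<'E'
from h import *
s=sense();print(s['force'],s['moment'])
E
```

```text
time_s: 12.68
eef_pos: [0.5135, -0.1371, 0.0984]
eef_rot: [3.138, -0.131, 0.004]
force: [-0.3, 1.7, 22.6]
grip_width: 0.0115
grasp_force: 40.0
time_s: 12.93
eef_pos: [0.5136, -0.1371, 0.0981]
eef_rot: [3.138, -0.131, 0.005]
force: [-2.9, 2.8, 35.2]
grip_width: 0.0115
grasp_force: 40.0
[-2.92039887  2.77390204 35.24071648] [0.7990541  0.67712413 0.02352366]
```

```bash
python3 -m pendant '[0,0,0,0,0,-0.012,0, 0,0,0,0,0,-0.012,0, 0,0,0,0,0,-0.012,0, 0,0,0,0,0,-0.012,0]'
python3 - <<'E'
from h import *
s=sense();T=wristT(s);p,d=read_camera('wrist');print(s['force'])
v,u=np.mgrid[150:280,220:350];o,r=ray("wrist",np.c_[u.ravel(),v.ravel()],T);P=o+r*d[150:280,220:350].ravel()[:,None]
L=R.from_rotvec(s["eef_rot"]).inv().apply(P-s["eef_pos"])
for a,b,w in((15,19,9),(24,30,2),(32,36,3)):
    m=(L[:,0]*1e3>a)&(L[:,0]*1e3<b)&(abs(L[:,1]*1e3)<w);print(a,m.sum(),np.percentile(P[m,2],[10,50,90]).round(4))
cv2.imwrite('pics/w5.png',p[100:300,160:420,::-1].repeat(2,0).repeat(2,1))
E
```

```text
time_s: 13.27
eef_pos: [0.5135, -0.1371, 0.0984]
eef_rot: [3.138, -0.131, 0.004]
force: [-0.8, 2.0, 25.5]
grip_width: 0.0111
grasp_force: 40.0
[-0.8059638   2.04609309 25.52072474]
15 673 [0.0791 0.0883 0.0974]
24 173 [0.0597 0.0756 0.0799]
32 98 [0.0593 0.0609 0.0622]
```

View pics/w5.png

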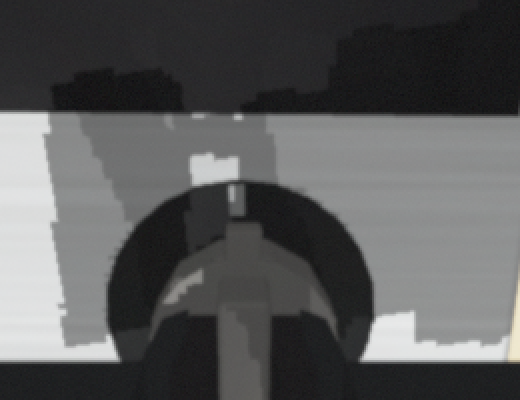

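The nose (crop (243,235)) lines up with the rib at (237,200). The skirt top is about 80 mm above the counter, as expected with the knob home and the spindle bottomed, so I hand in.

```bash
python3 -c "
from station import *
print(sign_off())"
```

```text
the job is handed in; nothing more can be done
None
```

I pressed the round, square and long keys in order, then fitted the knob over the spindle's flat and pushed it home. I handed in at 13.3 s with the fingers still holding it down at about 25 N; the hand-in returned no verdict.

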